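# Rebuild the feed-roller stack of a bench cable stripper

## Task

Refit the three rings on the upright spindle of the cable stripper: first the castellated drive roller, turned until its underside drops over the drive pins and sits fully home on the flange, then the plain spacer, then the flanged guide collar, each one right down on the one below and the same way up as it lies now. Lower the rings, do not let them fall, and leave the screwdriver and the jar where they are.

Things in the scene. Friction and masses are not known exactly. Their poses are not given: they have to be found in the camera images.
- roller: drive roller: dark steel ring, ribbed outside, outer diameter 52 mm, bore 19 mm, 30 mm high, about 0.3 kg. Upper 22 mm: full ring; lower 8 mm: four lugs with four open notches between them (notches at 0, 90, 180, 270 degrees about its own z from its x axis). Stands on the table, lugs down. Origin: centre of its underside (foot of the lugs), z up along the bore.
- spacer: spacer: plain bright steel ring, outer diameter 40 mm, bore 19 mm, 14 mm high, lying flat. Origin: centre of its underside, z up along its bore. Mass about 0.08 kg.
- guide: guide collar: bright steel collar, a flange of diameter 54 mm and 6 mm thick at the bottom and above it a hub of diameter 38 mm and 18 mm high (24 mm in all), bore 19 mm, flange down on the table. Origin: centre of its underside, z up along its bore. Mass about 0.15 kg.
- seat (a point): centre of the upper face of the spindle's steel flange (46 mm diameter, 63 mm above the table), z up along the spindle. The fixed 16 mm round post rises from here. Seated, the undersides of roller, spacer and guide collar are 0, 30 and 44 mm above this point.
- tip (a point): tip of the post, 90 mm above the flange; the last 16 mm taper from 16 to 8 mm diameter.
- pins (a point): point on the axis 7 mm above the flange, level with the tops of two 6 mm drive pins that stand on it, one each side of the post, 19 mm from the axis. Their angle differs each time and is not given (not this point's axes). At a wrong angle the roller's lugs stop on them, 7 mm short of home; within about 8 degrees of a right one (every 90 degrees) it drops over them. They do not turn.
- machine: feed head of a cable stripper, fixed: blue housing on a dark base plate (190 x 250 mm). Origin: on the table under the spindle axis. The housing spans -70 to 80 mm in its own x, -55 to 155 mm in y, top 55 mm above the table; on it two 10 mm high cable guides at y = -30 mm, and a grey motor, 64 mm wide, along x at y = 125 mm, up to 117 mm above the table.
- jar: bystander: closed jar, 64 mm in diameter and 90 mm high. Origin: centre of its underside.
- screwdriver: bystander: screwdriver lying on the table. Origin: about the middle of its length, on the table; it lies along its x axis.
Mind the look-alikes: they are no part of the job. Leave any blue look-alike of the roller alone. What is shaped like the guide but red is not meant.

How it is judged:
By the outcome, as a careful person would: the job done as asked, in the order asked, and still so for the second after the job is handed in, with the robot touching nothing.
It also fails if it takes over 72 s, if anything falls off the work surface, if the arm or the gripper's body presses on something with over 40 N, if the wrist force passes 120 N, or if a joint passes its speed limit or range.

## Robot

A 6-joint arm with a two-finger parallel gripper is mounted at the origin on the work surface. World frame = base frame: x ahead of the robot, y to its left, z up, the work surface at z = 0. Lengths are in m, angles in rad, forces in N, time in s.
With the tool pointing down it reaches from about 0.325 to 0.775 m from the base axis. Payload 5.5 kg.
Tool frame: the origin (TCP) lies at the very end of the fingers, on their centre line; the grasp point (between the pads) lies 19 mm behind it (arm.tcp_to_grasp is the distance from the TCP to the grasp point, in m); y points along the fingers, x is the direction in which the jaws open and shut, and the axes are right-handed (so a half turn about y gives the same grasp; the last joint's range is limited). The gripper opens to 88 mm and grips with 3 to 60 N. Pads are 20 mm wide; open, the fingers measure 115 mm over their backs; the gripper's body (75 mm by 178 mm) begins 61 mm behind the grasp point.
Start: joints at [-1.285, 0.091, 1.231, -0, 1.82, -0.057], TCP at [0.202, -0.565, 0.198] pointing down, gripper open.
Joint ranges: [-2.87, 2.87], [-0.86, 2.18], [0.17, 2.46], [-1.51, 4.65], [0.06, 2.69], [-2.65, 2.65]. Speed limits (rad/s): [2.57, 2.57, 3.01, 3.14, 3.14, 3.14].

## Interface

Orientations are given as a unit quaternion [x, y, z, w].
In Python, from cell import arm gives the robot as it stands.
- The arm moves only by the tool step_arm, never from a script. Its argument "series" is one flat list of numbers, 6 for each row, row after row: the shift along the tool's x, y, z in m, then the turn, a rotation vector about the tool's x, y, z in degrees. A call has 1 to 12 rows; each row shifts and turns the commanded pose from where the row before left it, along the tool's axes as they then stand; what a row does not reach is not made up. A row lasts 1/12 s, in which the tool goes at most 41.7 mm and 7.16 degrees, less where a joint would pass 70% of its speed; a pose out of reach is approached as far as the arm can. A call with a gripper value outside its range is refused whole. "jaw" is the finger opening in m, from 0 to 0.0878, set as the call begins (left out, the last holds). The fingers move at their own pace and stop on an object; "force" is the grip in N (left out, the last holds). Time passes only in rows, so rows that do not move let the fingers close. It gives the time, the measured TCP pose, the force and the opening at its end, in the units of the state.
- arm.observe(): the state, without advancing time (a new reading comes with each control period).
- arm.camera(name): name is "side" or "top" or "wrist"; returns a dict with "pixels" (480x640x3 uint8, red, green, blue), "range_z" (480x640 float32, m along the optical axis (not along the pixel's ray), 0 where there is no reading), "K" (3x3 intrinsics, pixels), "rvec" (rotation vector, rad) and "tvec" (3), from world to camera coordinates, as OpenCV has them. Camera axes: x right, y down, z forward; pixel columns grow to the right and rows downward; lengths in m; the calibration is good to about 2 mm. A picture is of the moment at which its call begins.
- arm.finish_job(): hands the job in, once; it reports no verdict.
The state is a dict: "clock": time; "qpos": joint angles; "qvel": joint speeds; "joint_torque": joint torques, N m; "eef_pos": TCP position; "tcp_rot": TCP orientation; "wrist_force": force on the tool from outside, world axes, zero at the start; "wrist_torque": the same for the moment, N m; "finger_gap": opening from 0.0 (shut) to 1.0 (fully open).
Only numpy, scipy, OpenCV 4.12 (cv2) and the standard library are available. Lean on these libraries where they do the work, as an engineer would, in place of code of your own. Each camera call takes 0.05 s, during which the arm holds its last target. There are 200 camera calls.

## Working session

There is one attempt and no reset: what is moved stays moved. The work goes in short steps, Python scripts to look and compute and a tool call to move; the robot and the scene stay as the last step left them, time stands still between calls to the robot, and variables do not carry over. Pictures are saved under pics/ and viewed, about 8 in all and at most 12, crops included, and the job is handed in when it is done.

Besides the shell and the picture viewer there is one more tool, called after "Emit:" as a command line: name --argument value ..., lists and objects as JSON in quotes. step_arm: Moves the arm, as the interface text tells. Its arguments: {"type":"object","properties":{"series":{"type":"array"},"jaw":{"type":"number"},"force":{"type":"number"}},"required":["series"]}

```bash
ls; mkdir -p pics; cat > h.py <<'E'
import numpy as np, cv2
from cell import arm
def cam(n):
    c=arm.camera(n); R,_=cv2.Rodrigues(np.array(c["rvec"],float)); c["R"]=R; c["t"]=np.array(c["tvec"],float).ravel(); c["K"]=np.array(c["K"]); return c
def save(c,f): cv2.imwrite(f,c["pixels"][:,:,::-1])
def ray(c,uv,z):
    "pixels (N,2) onto plane z"
    uv=np.atleast_2d(np.array(uv,float)); d=np.c_[uv,np.ones(len(uv))]@np.linalg.inv(c["K"]).T@c["R"]
    o=-c["R"].T@c["t"]; return o+d*((z-o[2])/d[:,2])[:,None]
def cloud(c):
    z=c["range_z"]; v,u=np.indices(z.shape); p=np.stack([u,v,np.ones_like(u)],-1)@np.linalg.inv(c["K"]).T*z[...,None]
    w=(p-c["t"])@c["R"]; w[z==0]=np.nan; return w
def proj(c,P):
    p=np.atleast_2d(P)@c["R"].T+c["t"]; p=p@c["K"].T; return p[:,:2]/p[:,2:]
E
python3 - <<'E'
from h import *
print(arm.observe())
for n in("top","side","wrist"):
    c=cam(n); save(c,f"pics/{n}0.png"); print(n,-c["R"].T@c["t"],c["K"][0,0],c["R"][2]); np.savez(f"{n}0.npz",**{k:c[k] for k in("pixels","range_z","K","R","t")})
E
```

```text
pics
{'clock': 0.0, 'qpos': array([-1.28467104e+00,  9.18255076e-02,  1.23183574e+00,  7.34004694e-06,
        1.81981621e+00, -5.67033689e-02]), 'qvel': array([ 0.00109288, -0.00036134,  0.0018482 , -0.00112778,  0.00122291,
        0.00137716]), 'joint_torque': array([ 3.58763900e-04, -4.46450150e+01, -4.06444430e+01,  6.97323773e-02,
        2.94747739e-02, -1.52647253e-04]), 'eef_pos': array([ 0.20159479, -0.56475986,  0.19695522]), 'tcp_rot': array([-0.57754428,  0.40790397, -0.40686301,  0.57837656]), 'wrist_force': array([-0.20825104,  0.01305883,  0.78764301]), 'wrist_torque': array([ 0.00956838, -0.01881398,  0.01684367]), 'finger_gap': 1.0024211759522657}
top [ 0.40772552 -0.0150335   1.09444551] 472.1249074758333 [ 0.08882631  0.01254847 -0.99596808]
side [-0.10207076  0.83244354  0.71206535] 471.8065484604714 [ 0.50606003 -0.69910338 -0.50513139]
wrist [ 0.27283725 -0.53956491  0.38451097] 385.849413528834 [-0.26034618 -0.09061455 -0.9612538 ]
```

View pics/top0.png

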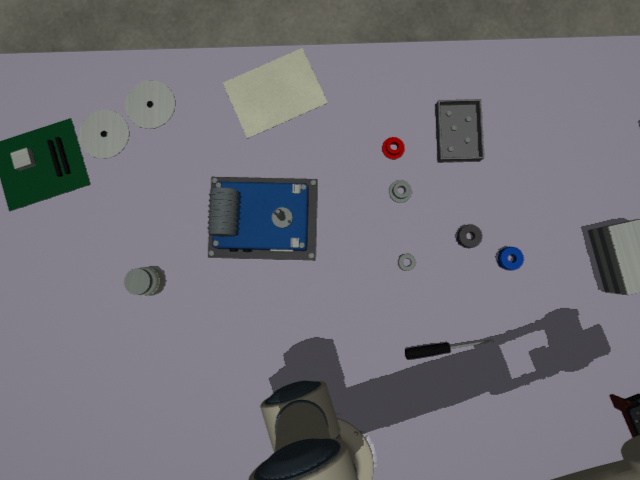

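View pics/side0.png

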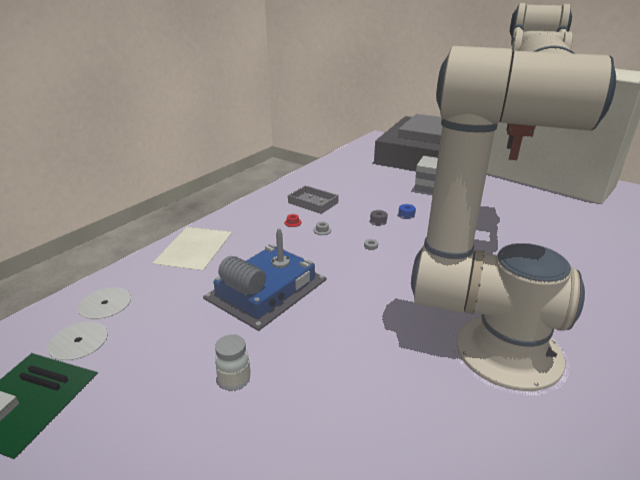

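The top view shows the roller at about (469,236), spacer (407,262), guide (400,191), spindle (282,217), blue look-alike (511,258), red look-alike (393,148), screwdriver (430,350) and jar (140,281). The side view agrees.

```bash
cat > m.py <<'E'
from h import *
def load(f): return dict(np.load(f))
E
python3 - <<'E'
from m import *
c=load("top0.npz"); W=cloud(c)
for n,uv,h in(("roller",(469,236),.03),("spacer",(407,262),.014),("guide",(400,191),.024),("spindle",(282,217),.07),("blue",(511,258),.03),("red",(393,148),.024),("tbl",(440,290),0)):
    u,v=uv; w=W[v-18:v+19,u-18:u+19]
    print(n,ray(c,uv,h)[0].round(4))
    z=w[...,2]; 
    if n!="spindle":
        m=(z>h*0.55)&(z<h+.03)&(np.hypot(*(w[...,:2]-ray(c,uv,h)[0][:2]).transpose(2,0,1))<.04)
        q=w[m]; print("  n",m.sum(),"mean",q.mean(0).round(4) if m.sum() else None,"zmax",np.nanpercentile(z,98).round(4),"mid", ((q.min(0)+q.max(0))/2).round(4),"ext",np.ptp(q,0).round(4))
    else:
        m=z>.075; q=w[m]; print("  ",m.sum(),q.mean(0).round(4),np.nanmax(z), q[q[:,2].argmax()])
g=c["pixels"].astype(int); b=(g[...,2]>100)&(g[...,2]-g[...,0]>60)
r=cv2.minAreaRect(np.argwhere(b[170:270,200:320])[:,::-1].astype(np.float32)+np.float32([200,170])); print(r, ray(c,cv2.boxPoints(r),.055).round(3))
s=load("wrist0.npz")
q=arm.observe()["tcp_rot"]; from scipy.spatial.transform import Rotation as Ro
T=Ro.from_quat(q).as_matrix(); print("toolR",T.round(3)); print("cam axes in tool",(T.T@s["R"].T).round(3)); print("cam pos in tool",T.T@(-s["R"].T@s["t"]-arm.observe()["eef_pos"]))
E
```

```text
roller [ 0.5    -0.3371  0.03  ]
  n 424 mean [ 0.5007 -0.3387  0.0299] zmax 0.0341 mid [ 0.5013 -0.3408  0.0268] ext [0.0526 0.0537 0.0204]
spacer [ 0.4452 -0.1982  0.014 ]
  n 196 mean [ 0.445  -0.1979  0.015 ] zmax 0.0172 mid [ 0.4384 -0.1976  0.0139] ext [0.0505 0.0379 0.012 ]
guide [ 0.6078 -0.1868  0.024 ]
  n 183 mean [ 0.6102 -0.1895  0.0244] zmax 0.0272 mid [ 0.6104 -0.1895  0.0222] ext [0.0368 0.0362 0.0169]
spindle [0.548  0.0805 0.07  ]
   78 [0.5458 0.0793 0.1321] 0.15643932447207787 [0.55054229 0.08023451 0.15643932]
blue [ 0.4483 -0.4284  0.03  ]
  n 438 mean [ 0.4479 -0.4282  0.0298] zmax 0.034 mid [ 0.4475 -0.4294  0.0267] ext [0.0517 0.0519 0.0204]
red [ 0.7087 -0.1744  0.024 ]
  n 186 mean [ 0.7133 -0.1767  0.0239] zmax 0.0274 mid [ 0.7141 -0.1773  0.022 ] ext [0.0373 0.0368 0.0167]
tbl [ 0.3798 -0.2737  0.    ]
  n 711 mean [ 0.3792 -0.2729  0.0022] zmax 0.0056 mid [ 0.3799 -0.2733  0.0035] ext [0.0779 0.0784 0.007 ]
((262.7860107421875, 215.12857055664062), (82.9350814819336, 62.51789855957031), 1.2730300426483154) [[0.49  0.219 0.055]
 [0.63  0.215 0.055]
 [0.621 0.029 0.055]
 [0.481 0.035 0.055]]
toolR [[ 0.336 -0.     0.942]
 [-0.942  0.001  0.336]
 [-0.002 -1.     0.   ]]
cam axes in tool [[ 1.    -0.    -0.001]
 [ 0.001 -0.276  0.961]
 [-0.001 -0.961 -0.276]]
cam pos in tool [-1.43700831e-04 -1.87361838e-01  7.56143626e-02]
```

```bash
python3 - <<'E'
from m import *
c=load("top0.npz");s=load("side0.npz");w=load("wrist0.npz")
def cr(i,u,v,a,k): return cv2.resize(i[v-a:v+a,u-a:u+a],(k,k),interpolation=cv2.INTER_CUBIC)
p=proj(s,[[.5013,-.339,.015],[.549,.08,.07]]).round().astype(int); print(p)
a=np.hstack([cr(c["pixels"],282,217,18,400),cr(s["pixels"],*p[1],18,400)])
b=np.hstack([cv2.resize(w["pixels"],(400,300)),cr(s["pixels"],*p[0],18,400)[:300]])
cv2.imwrite("pics/comp.png",np.vstack([a,b[:200]*0+b[:200] if 0 else b])[:600,:,::-1])
E
```

```text
[[379 218]
 [281 257]]
```

View pics/comp.png

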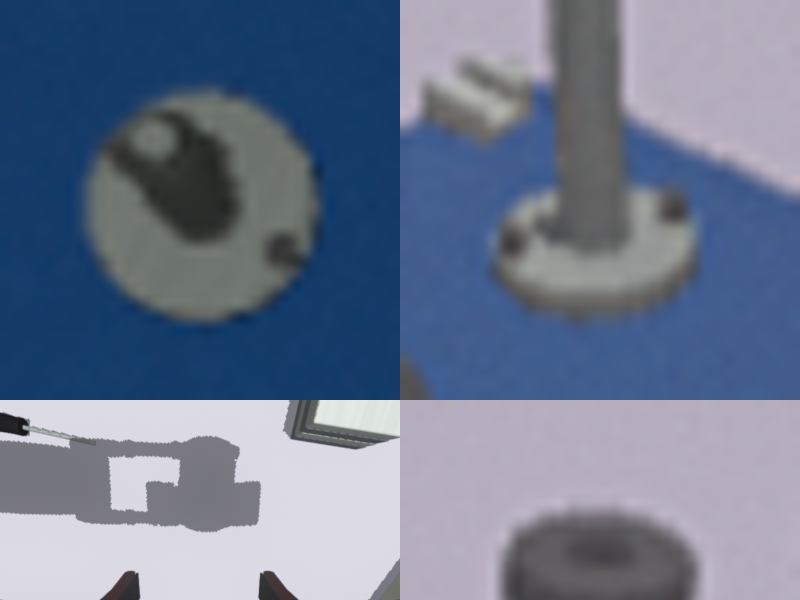

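The crops show the two drive pins. In the top crop they are at (118,155) and (287,250), with the flange centre at (203,206). In the side crop they are at (115,240) and (273,207).

```bash
python3 - <<'E'
from m import *
c=load("top0.npz");s=load("side0.npz")
f=lambda x,u,v:(np.array(x)+.5)*36/400-.5+[u-18,v-18]
A=ray(c,f([[118,155],[287,250],[203,206]],282,217),.068)
B=ray(s,f([[115,240],[273,207]],281,257),.068)
for P in(A,B): d=P[0]-P[1]; print(P.round(4),"mid",((P[0]+P[1])/2).round(4),"len",np.linalg.norm(d).round(4),"ang",np.degrees(np.arctan2(d[1],d[0])).round(1)%180)
# flange outline: grey pixels in top crop
g=c["pixels"][199:235,264:300].astype(int); m=((abs(g[...,2]-g[...,0])<45)).astype(np.uint8)
k=cv2.findContours(m,0,1)[0]; k=max(k,key=cv2.contourArea); e=cv2.fitEllipse(cv2.convexHull(k)); print(e, ray(c,np.array(e[0])+[264,199],.063))
# post from range: points between z .09 and .135
for n,cc in(("top",c),("side",s)):
    W=cloud(cc).reshape(-1,3); k=(np.hypot(W[:,0]-.548,W[:,1]-.08)<.03)&(W[:,2]>.08)&(W[:,2]<.15); q=W[k]; print(n,k.sum(),q.mean(0),q.min(0),q.max(0))
# side: post axis in pixels at base/tip predicted
print(proj(s,[[.5485,.0805,.063],[.5485,.0805,.153]]),proj(c,[[.5485,.0805,.063],[.5485,.0805,.153]]))
E
```

```text
[[0.5587 0.0977 0.068 ]
 [0.539  0.0646 0.068 ]
 [0.5481 0.0811 0.068 ]] mid [0.5488 0.0812 0.068 ] len 0.0386 ang 59.2
[[0.5593 0.0995 0.068 ]
 [0.539  0.0684 0.068 ]] mid [0.5492 0.084  0.068 ] len 0.0371 ang 56.9
((17.659231185913086, 18.094411849975586), (20.41562271118164, 21.191116333007812), 96.4796371459961) [[0.54878216 0.08187553 0.063     ]]
top 58 [0.54501456 0.07885492 0.12614996] [0.54053431 0.07340389 0.08304013] [0.55443009 0.08844458 0.14970894]
side 156 [0.5471607  0.08618956 0.1161575 ] [0.54089191 0.07690461 0.08067977] [0.55715114 0.0913071  0.14905298]
[[281.20674428 259.79425752]
 [279.71272769 228.53091419]] [[282.28415545 217.20625534]
 [278.05994315 211.26023559]]
```

Pins lie at about 58° (mod 90), spindle axis near (0.549, 0.0815). Next I move over the roller and tilt the wrist camera to see its notches.

Emit:
step_arm --series '[-0.0093, 0.011, 0.032, 0, 0, 0, -0.0093, 0.011, 0.032, 0, 0, 0, -0.0093, 0.011, 0.032, 0, 0, 0, -0.0093, 0.011, 0.032, 0, 0, 0, -0.0093, 0.011, 0.032, 0, 0, 0, -0.0093, 0.011, 0.032, 0, 0, 0, -0.0093, 0.011, 0.032, 0, 0, 0, -0.0093, 0.011, 0.032, 0, 0, 0, -0.0093, 0.011, 0.032, 0, 0, 0, -0.0093, 0.011, 0.032, 0, 0, 0, -0.0093, 0.011, 0.032, 0, 0, 0, -0.0093, 0.011, 0.032, 0, 0, 0]' --jaw 0.0878

```text
clock: 1.15
eef_pos: [0.5268, -0.3296, 0.0651]
tcp_rot: [0.578, -0.408, 0.407, -0.578]
wrist_force: [-0.2, -0.1, -0.2]
finger_gap: 1.0
```

Emit:
step_arm --series '[0, 0, 0, -7, 0, 0, 0, 0, 0, -7, 0, 0, 0, 0, 0, -7, 0, 0, 0, 0, 0, -7, 0, 0, 0, 0, 0, -7, 0, 0, 0, 0, 0, 0, 0, 0, 0, 0, 0, 0, 0, 0]'

```text
clock: 1.73
eef_pos: [0.5258, -0.3294, 0.0608]
tcp_rot: [0.726, -0.512, 0.262, -0.377]
wrist_force: [-0.5, 0.4, 0.4]
finger_gap: 1.002
```

```bash
cat >> m.py <<'E'
from scipy.spatial.transform import Rotation as Ro
def snap(n,f):
    c=cam(n); np.savez(f+".npz",**{k:c[k] for k in("pixels","range_z","K","R","t")}); return c
def st():
    o=arm.observe(); T=Ro.from_quat(o["tcp_rot"]).as_matrix()
    print("t",round(o["clock"],2),"tcp",o["eef_pos"].round(4),"x az",np.degrees(np.arctan2(T[1,0],T[0,0])).round(1),"yz",T[2].round(3),"q",o["qpos"].round(2),"F",o["wrist_force"].round(1),"gap",round(o["finger_gap"]*.0878,4)); return o,T
E
python3 - <<'E'
from m import *
st(); c=snap("wrist","w1")
p=proj(c,[[.501,-.339,.015]])[0]; print(p)
u,v=p.round().astype(int); u=np.clip(u,80,559);v=np.clip(v,60,419)
cv2.imwrite("pics/w1.png",cv2.resize(c["pixels"][v-60:v+60,u-80:u+80],(800,600),interpolation=cv2.INTER_CUBIC)[:,:,::-1]); print(u,v)
E
```

```text
t 1.73 tcp [ 0.5258 -0.3294  0.0608] x az -70.2 yz [-0.006 -0.816 -0.577] q [-0.38  0.61  0.96 -0.44  2.02  0.74] F [-0.5  0.4  0.4] gap 0.0879
[320.19122463 237.2457116 ]
320 237
```

View pics/w1.png

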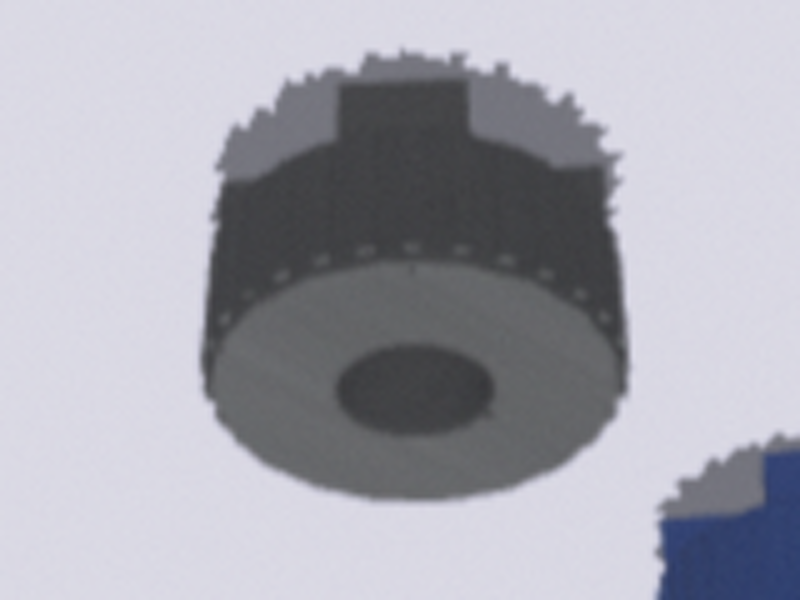

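The camera looks from the near side, with the image upside down. One lug faces it, its foot corners at about (340,85) and (467,82) in the crop, with open notches to both sides. The bore is at (415,390).

```bash
cat > e.py <<'E'
from m import *
def circ(P):
    "circle fit -> cx,cy,r"
    A=np.c_[2*P[:,:2],np.ones(len(P))]; x=np.linalg.lstsq(A,(P[:,:2]**2).sum(1),rcond=None)[0]; return x[0],x[1],np.sqrt(x[2]+x[0]**2+x[1]**2)
E
python3 - <<'E'
from e import *
c=load("w1.npz"); f=lambda x:(np.array(x,float)+.5)*.2-.5+[240,177]
g=cv2.cvtColor(c["pixels"],cv2.COLOR_RGB2GRAY).astype(float)
def at(x): u,v=f(x).round().astype(int); return g[v,u]
print("face",at((300,380)),"bore",at((415,390)),"side",at((415,200)),"table",at((100,300)),"shadow",at((300,120)))
# bore edge + outer lower edge: by thresholds
m=(g[177:297,240:400]<(at((300,380))+at((415,390)))/2).astype(np.uint8)
ks=[k for k in cv2.findContours(m,1,1)[0] if cv2.pointPolygonTest(k,(83,78),False)>0]
k=min(ks,key=cv2.contourArea)[:,0]+[240,177]; C=circ(ray(c,k,.03)); print("bore",C)
# outer far edge of top face (image bottom): hull of non-table pixels, lower part
o=f([[215,410],[250,450],[310,480],[415,500],[520,482],[580,450],[615,410],[330,275],[415,260],[510,275]]); print("outer",circ(ray(c,o,.03)))
ctr=np.array(C[:2])
W=cloud(c); 
P=ray(c,f([[340,85],[467,82],[222,180],[605,165]]),0)
for p in P: d=p[:2]-ctr; print(p.round(4),"r",np.hypot(*d).round(4),"ang",np.degrees(np.arctan2(d[1],d[0])).round(1))
Q=ray(c,f([[338,135],[468,135]]),.008)
for p in Q: d=p[:2]-ctr; print("up",p.round(4),"r",np.hypot(*d).round(4),"ang",np.degrees(np.arctan2(d[1],d[0])).round(1))
E
```

```text
face 106.0 bore 66.0 side 67.0 table 218.0 shadow 119.0
bore (np.float64(0.5027483076317244), np.float64(-0.34001747423359713), np.float64(0.009491529955029384))
outer (np.float64(0.5030195031623742), np.float64(-0.3399768466295054), np.float64(0.025121777951500317))
[ 0.5216 -0.3231  0.    ] r 0.0253 ang 41.8
[ 0.5275 -0.3378  0.    ] r 0.0249 ang 5.2
[ 0.4995 -0.3141 -0.    ] r 0.0261 ang 97.1
[ 0.5195 -0.3602  0.    ] r 0.0263 ang -50.3
up [ 0.5211 -0.3233  0.008 ] r 0.0248 ang 42.5
up [ 0.5265 -0.3382  0.008 ] r 0.0238 ang 4.5
```

Roller centre (0.5028, -0.3400), lugs at 23.5° (mod 90), so notches are at 68.5°, −21.5° and so on. It needs about −10.5° of turn. I untilt, centre and check before descending.

Emit:
step_arm --series '[0, 0, 0, 7, 0, 0, 0, 0, 0, 7, 0, 0, 0, 0, 0, 7, 0, 0, 0, 0, 0, 7, 0, 0, 0, 0, 0, 7, 0, 0, 0.0023, 0, -0.0252, 0, 0, 0, 0, 0, 0, 0, 0, 0, 0, 0, 0, 0, 0, 0]'

```text
clock: 2.45
eef_pos: [0.5017, -0.3436, 0.0704]
tcp_rot: [-0.577, 0.406, -0.411, 0.577]
wrist_force: [-0.1, 0.1, -0.5]
finger_gap: 1.004
```

```bash
cat >> e.py <<'E'
def go(x,y,z=None):
    o,T=st(); d=np.array([x,y,o["eef_pos"][2] if z is None else z])-o["eef_pos"]; print("tool shift",(T.T@d).round(4))
E
python3 - <<'E'
from e import *
go(.5028,-.34,.014)
E
```

```text
t 2.45 tcp [ 0.5017 -0.3436  0.0704] x az -70.6 yz [ 0.006 -1.     0.005] q [-0.66  0.12  1.43  0.    1.59  0.58] F [-0.1  0.1 -0.5] gap 0.0881
tool shift [-0.0034  0.0564  0.002 ]
```

Emit:
step_arm --series '[-0.0034, 0.014, 0.002, 0, 0, 0, 0, 0.014, 0, 0, 0, 0, 0, 0.014, 0, 0, 0, 0, 0, 0.01, 0, 0, 0, 0, 0, 0, 0, 0, 0, 0, 0, 0, 0, 0, 0, 0]'

```text
clock: 2.95
eef_pos: [0.5032, -0.3366, 0.0118]
tcp_rot: [-0.578, 0.408, -0.406, 0.578]
wrist_force: [0.0, -0.2, 0.8]
finger_gap: 0.999
```

```bash
python3 - <<'E'
from e import *
go(.5028,-.34,.014)
E
```

```text
t 2.95 tcp [ 0.5032 -0.3366  0.0118] x az -70.3 yz [-0.003 -1.    -0.002] q [-0.65  0.15  1.5   0.    1.5   0.58] F [ 0.  -0.2  0.8] gap 0.0877
tool shift [ 0.003  -0.0022 -0.0015]
```

Emit:
step_arm --series '[0.003, -0.002, -0.0015, 0, 0, 0, 0, 0, 0, 0, 0, 0, 0, 0, 0, 0, 0, 0, 0, 0, 0, 0, 0, 0]'

```text
clock: 3.28
eef_pos: [0.5036, -0.3415, 0.0169]
tcp_rot: [0.578, -0.407, 0.408, -0.578]
wrist_force: [0.0, -0.5, -0.3]
finger_gap: 0.998
```

Emit:
step_arm --series '[0, 0, 0, 0, 0, 0, 0, 0, 0, 0, 0, 0, 0, 0, 0, 0, 0, 0, 0, 0, 0, 0, 0, 0, 0, 0, 0, 0, 0, 0, 0, 0, 0, 0, 0, 0, 0, 0, 0, 0, 0, 0, 0, 0, 0, 0, 0, 0]' --jaw 0.03 --force 30

```text
clock: 3.95
eef_pos: [0.5032, -0.341, 0.016]
tcp_rot: [0.578, -0.407, 0.407, -0.578]
wrist_force: [-0.1, -0.1, 1.4]
finger_gap: 0.433
```

```bash
python3 - <<'E'
from e import *
go(.5028,-.34,.014)
E
```

```text
t 3.95 tcp [ 0.5032 -0.341   0.016 ] x az -70.4 yz [-0. -1. -0.] q [-0.65  0.15  1.49 -0.    1.5   0.58] F [-0.1 -0.1  1.4] gap 0.038
tool shift [-0.0011  0.002  -0.    ]
```

```bash
python3 - <<'E'
from e import *
c=snap("wrist","w2"); st(); save(c,"pics/w2.png")
E
```

```text
t 4.0 tcp [ 0.5032 -0.341   0.016 ] x az -70.4 yz [-0. -1.  0.] q [-0.65  0.15  1.49  0.    1.5   0.58] F [ 0.4 -0.5  0.3] gap 0.0341
```

View pics/w2.png

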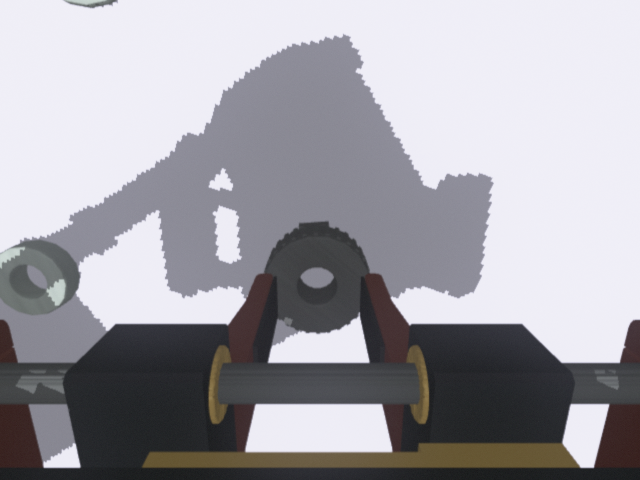

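```bash
python3 - <<'E'
from e import *
c=load("w2.npz"); print("roller now",ray(c,[317,277],.03), "TCP px",proj(c,[[.5032,-.341,.016],[.5032,-.341,.035]]))
o=arm.observe();T=Ro.from_quat(o["tcp_rot"]).as_matrix()
print("cam in tool",T.T@(-c["R"].T@c["t"]-o["eef_pos"]),(T.T@c["R"].T).round(3)[:,2])
W=cloud(c)
for v in(230,240,250,260,320,328): print(v,W[v,317].round(4))
for uv in((265,280),(268,300),(375,280),(372,300)): print(uv,W[uv[1],uv[0]].round(4))
t=snap("top","t2"); W=cloud(t); m=(np.hypot(W[...,0]-.5,W[...,1]+.34)<.06)&(W[...,2]>.02)&(W[...,2]<.04); print(m.sum(),W[m].mean(0))
E
```

```text
roller now [[ 0.50736023 -0.33858061  0.03      ]] TCP px [[318.80165034 275.23453952]
 [318.8342289  290.31383263]]
cam in tool [-1.30101245e-04 -1.87460879e-01  7.55850961e-02] [-0.001  0.961 -0.276]
230 [ 0.5287 -0.331   0.027 ]
240 [ 0.5251 -0.3323  0.0305]
250 [ 0.5205 -0.3339  0.0306]
260 [ 0.5159 -0.3355  0.0311]
320 [ 0.4858 -0.3462  0.0304]
328 [ 0.4811 -0.3479  0.0295]
(265, 280) [ 0.5064 -0.3154  0.0502]
(268, 300) [ 0.5061 -0.319   0.0666]
(375, 280) [ 0.5223 -0.3596  0.0505]
(372, 300) [ 0.5188 -0.3576  0.0645]
7 [ 0.48758515 -0.32889811  0.03075089]
```

```bash
python3 - <<'E'
from e import *
print([a for a in dir(arm) if a[0]!="_"], arm.tcp_to_grasp)
o=arm.observe();T=Ro.from_quat(o["tcp_rot"]).as_matrix(); print(o["finger_gap"],o["eef_pos"],o["wrist_force"])
for f in("wrist0","w2"):
    c=load(f+".npz"); g=c["pixels"].astype(int); m=(g[...,0]-g[...,2]>15)&(g[...,0]<140)&(g[...,0]>1.3*g[...,1]); v,u=np.nonzero(m)
    q=np.c_[u,v][(v<330)&(u>100)&(u<540)]; z=c["range_z"][q[:,1],q[:,0]]
    P=(np.c_[q,np.ones(len(q))]@np.linalg.inv(c["K"]).T)*z[:,None]
    # cam->tool
    A=np.array([[1,0,0],[0,-.276,.961],[0,-.961,-.276]]); P=P@A.T+[0,-.1874,.0756]
    for s in(-1,1):
        k=np.sign(P[:,0])==s; print(f,s,k.sum(),"tool x",np.percentile(P[k,0],[2,50,98]).round(4),"y",np.percentile(P[k,1],[2,50,98,100]).round(4),"z",np.percentile(P[k,2],[2,50,98]).round(4),"vmin",q[k,1].min())
E
```

```text
['Unreachable', 'camera', 'finish_job', 'observe', 'tcp_to_grasp'] 0.0187
0.3560672457442957 [ 0.5031858  -0.34101721  0.01600688] [ 0.28038967 -0.0199349  -0.92025044]
wrist0 -1 38 tool x [-0.0535 -0.0482 -0.0459] y [-0.0754 -0.0725 -0.0664 -0.0626] z [0.011  0.0114 0.012 ] vmin 311
wrist0 1 56 tool x [0.0463 0.0505 0.0539] y [-0.0753 -0.0725 -0.0631 -0.0619] z [0.0108 0.0113 0.012 ] vmin 311
w2 -1 1129 tool x [-0.0288 -0.0241 -0.0205] y [-0.0749 -0.0592 -0.0291 -0.0253] z [0.0108 0.0114 0.0121] vmin 274
w2 1 1141 tool x [0.0205 0.0241 0.0287] y [-0.0747 -0.0587 -0.0291 -0.0265] z [0.0106 0.0114 0.012 ] vmin 274
```

```bash
python3 - <<'E'
from e import *
st(); s=snap("side","s3"); w=snap("wrist","w3")
p=proj(s,[[.5032,-.341,.05]])[0].round().astype(int)
a=cv2.resize(s["pixels"][p[1]-40:p[1]+30,p[0]-45:p[0]+45],(540,420),interpolation=cv2.INTER_CUBIC)
b=cv2.resize(w["pixels"][200:340,230:410],(540,420)); 
cv2.imwrite("pics/s3.png",cv2.resize(np.hstack([a,b]),(800,311))[:,:,::-1])
g=w["pixels"]; print([g[y,u].tolist() for y,u in((268,262),(278,266),(300,268),(265,378),(270,270))])
E
```

```text
t 4.05 tcp [ 0.5032 -0.341   0.016 ] x az -70.4 yz [-0. -1. -0.] q [-0.65  0.15  1.49  0.    1.5   0.58] F [ 0.3 -0.  -0.9] gap 0.0313
[[138, 138, 148], [69, 50, 50], [70, 50, 52], [137, 137, 147], [69, 69, 73]]
```

View pics/s3.png

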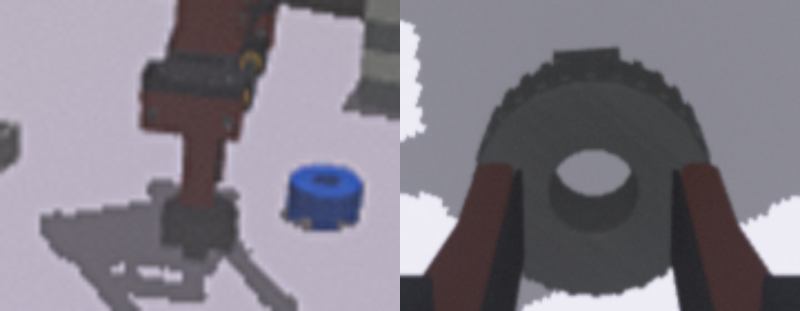

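The side crop (left) shows the finger ending on top of the roller rather than beside it. The wrist crop (right) agrees. The fingers passed over the top, so their real ends sit above the nominal TCP. I measure the gripper's actual geometry from the wrist range image.

```bash
python3 - <<'E'
from e import *
A=np.array([[1,0,0],[0,-.276,.961],[0,-.961,-.276]])
def tool(c):
    z=c["range_z"]; v,u=np.indices(z.shape); p=np.stack([u,v,np.ones_like(u)],-1)@np.linalg.inv(c["K"]).T*z[...,None]; P=p@A.T+[0,-.1874,.0756]; P[z==0]=np.nan; return P
for f in("wrist0","w3"):
    P=tool(load(f+".npz"))
    print(f)
    for v in (262,268,274,280,290,310,330,340,350,360,370,380,390,400,410,430,445,455,465,475):
        print(v,[tuple((P[v,u]*1000).round(0).astype(int)) if np.isfinite(P[v,u]).all() else None for u in (80,150,205,215,268,320,372)])
E
```

```text
wrist0
262 [(np.int64(-252), np.int64(197), np.int64(-65)), (np.int64(-177), np.int64(196), np.int64(-64)), (np.int64(-120), np.int64(197), np.int64(-65)), (np.int64(-109), np.int64(196), np.int64(-64)), (np.int64(-53), np.int64(196), np.int64(-64)), (np.int64(2), np.int64(196), np.int64(-64)), (np.int64(57), np.int64(197), np.int64(-64))]
268 [(np.int64(-254), np.int64(198), np.int64(-71)), (np.int64(-179), np.int64(196), np.int64(-71)), (np.int64(-120), np.int64(197), np.int64(-71)), (np.int64(-110), np.int64(196), np.int64(-71)), (np.int64(-53), np.int64(196), np.int64(-71)), (np.int64(2), np.int64(195), np.int64(-71)), (np.int64(57), np.int64(196), np.int64(-71))]
274 [(np.int64(-255), np.int64(198), np.int64(-79)), (np.int64(-180), np.int64(198), np.int64(-79)), (np.int64(-50), np.int64(-28), np.int64(12)), (np.int64(-46), np.int64(-27), np.int64(11)), (np.int64(-54), np.int64(196), np.int64(-78)), (np.int64(2), np.int64(196), np.int64(-78)), (np.int64(57), np.int64(196), np.int64(-78))]
280 [(np.int64(-256), np.int64(197), np.int64(-85)), (np.int64(-180), np.int64(197), np.int6
[... 11377 characters left out ...]
int64(10), np.int64(-132), np.int64(19))]
465 [(np.int64(-157), np.int64(15), np.int64(-140)), (np.int64(-29), np.int64(-134), np.int64(18)), (np.int64(-19), np.int64(-135), np.int64(20)), (np.int64(-18), np.int64(-135), np.int64(20)), (np.int64(-9), np.int64(-135), np.int64(20)), (np.int64(0), np.int64(-133), np.int64(18)), (np.int64(9), np.int64(-134), np.int64(19))]
475 [(np.int64(-37), np.int64(-140), np.int64(23)), (np.int64(-26), np.int64(-140), np.int64(23)), (np.int64(-18), np.int64(-140), np.int64(23)), (np.int64(-16), np.int64(-139), np.int64(22)), (np.int64(-8), np.int64(-139), np.int64(22)), (np.int64(0), np.int64(-140), np.int64(23)), (np.int64(8), np.int64(-140), np.int64(24))]
```

The whole gripper sits about 26 mm higher than the reported TCP: finger ends at tool y = −26 mm, carriages from about −107 mm. Tip height is therefore TCP z + 0.026. I reopen and refine the roller centre.

Emit:
step_arm --series '[0, 0, 0, 0, 0, 0, 0, 0, 0, 0, 0, 0, 0, 0, 0, 0, 0, 0, 0, 0, 0, 0, 0, 0, 0, 0, 0, 0, 0, 0, 0, 0, 0, 0, 0, 0]' --jaw 0.075

```text
clock: 4.65
eef_pos: [0.5032, -0.341, 0.0161]
tcp_rot: [-0.578, 0.407, -0.407, 0.578]
wrist_force: [0.5, -0.1, 0.5]
finger_gap: 0.76
```

```bash
cat >> e.py <<'E'
def inner(c,uv,thr,z,dark=False,box=45):
    "circle fit of blob containing uv after threshold, on plane z"
    g=cv2.cvtColor(c["pixels"],cv2.COLOR_RGB2GRAY).astype(float); u,v=map(int,uv); a,b=max(v-box,0),max(u-box,0); s=g[a:v+box,b:u+box]
    m=((s<thr) if dark else (s>thr)).astype(np.uint8); k,l=cv2.connectedComponents(m)[1],0; l=k[v-a,u-b]; q=(k==l).astype(np.uint8)
    h=max(cv2.findContours(q,0,1)[0],key=cv2.contourArea)[:,0]+[b,a]; return circ(ray(c,h,z)),len(h)
E
python3 - <<'E'
from e import *
go(.5028,-.34,-.012)
c=snap("wrist","w4"); g=cv2.cvtColor(c["pixels"],cv2.COLOR_RGB2GRAY); print(g[255:335:4,317]); print(g[290,255:380:5])
# roller top face outline, front rim dark side excluded: use gray face via range z in 28..33mm
W=cloud(c); m=(abs(W[...,2]-.0305)<.002)&(np.hypot(W[...,0]-.503,W[...,1]+.34)<.03)
q=W[m]; hull=cv2.convexHull(q[:,:2].astype(np.float32))[:,0]; print(m.sum(),circ(hull), cv2.minEnclosingCircle(hull))
E
```

```text
t 4.65 tcp [ 0.5032 -0.341   0.0161] x az -70.4 yz [ 0. -1.  0.] q [-0.65  0.15  1.49  0.    1.5   0.58] F [ 0.5 -0.1  0.5] gap 0.0668
tool shift [-0.0011  0.0281 -0.0001]
[ 66  66  65  97 138 137 138 136 117  56  58  60  61  72  70  72  72  72
  73  73]
[138 138  65  70  66  70  69  68  67  57  58  56  55  57  59  58  55  66
  70  68  68  68  70  89 139]
7127 (np.float64(0.5032127247596483), np.float64(-0.3399341965897506), np.float64(0.02659686928220838)) ((0.50324946641922, -0.3398492634296417), 0.02695142664015293)
```

Emit:
step_arm --series '[-0.001, 0.01, 0, 0, 0, 0, 0, 0.01, 0, 0, 0, 0, 0, 0.007, 0, 0, 0, 0, 0, 0, 0, 0, 0, 0, 0, 0, 0, 0, 0, 0]'

```text
clock: 5.12
eef_pos: [0.5021, -0.3395, -0.0125]
tcp_rot: [-0.578, 0.408, -0.407, 0.578]
wrist_force: [-0.1, 0.5, -0.7]
finger_gap: 0.855
```

Emit:
step_arm --series '[0, 0, 0, 0, 0, 0, 0, 0, 0, 0, 0, 0, 0, 0, 0, 0, 0, 0, 0, 0, 0, 0, 0, 0, 0, 0, 0, 0, 0, 0, 0, 0, 0, 0, 0, 0]' --jaw 0.03 --force 30

```text
clock: 5.62
eef_pos: [0.5031, -0.3403, -0.0104]
tcp_rot: [0.578, -0.407, 0.408, -0.578]
wrist_force: [-0.2, -0.3, 1.7]
finger_gap: 0.583
```

The grip reads 51 mm, so the roller is held. I lift it and carry it to beside the spindle, offset 60 mm so the camera can see the post.

Emit:
step_arm --series '[0, 0, 0, 0, 0, 0, 0, -0.015, 0, 0, 0, 0, 0, -0.03, 0, 0, 0, 0, 0, -0.035, 0, 0, 0, 0, 0, -0.035, 0, 0, 0, 0, 0, -0.035, 0, 0, 0, 0, 0, -0.025, 0, 0, 0, 0]'

```text
clock: 6.2
eef_pos: [0.503, -0.3402, 0.1669]
tcp_rot: [0.578, -0.407, 0.408, -0.578]
wrist_force: [1.2, -0.2, -1.9]
finger_gap: 0.575
```

Emit:
step_arm --series '[-0.0318, 0, 0.0104, 0, 0, 0, -0.0318, 0, 0.0104, 0, 0, 0, -0.0318, 0, 0.0104, 0, 0, 0, -0.0318, 0, 0.0104, 0, 0, 0, -0.0318, 0, 0.0104, 0, 0, 0, -0.0318, 0, 0.0104, 0, 0, 0, -0.0318, 0, 0.0104, 0, 0, 0, -0.0318, 0, 0.0104, 0, 0, 0, -0.0318, 0, 0.0104, 0, 0, 0, -0.0318, 0, 0.0104, 0, 0, 0, -0.0318, 0, 0.0104, 0, 0, 0, -0.0318, 0, 0.0104, 0, 0, 0]'

```text
clock: 7.2
eef_pos: [0.4914, 0.0628, 0.1632]
tcp_rot: [0.578, -0.408, 0.407, -0.578]
wrist_force: [0.4, -0.6, -2.6]
finger_gap: 0.574
```

Emit:
step_arm --series '[0, 0, 0, 0, 0, 0, 0, 0, 0, 0, 0, 0, 0, 0, 0, 0, 0, 0, 0, 0, 0, 0, 0, 0]'

```text
clock: 7.53
eef_pos: [0.4921, 0.0603, 0.1636]
tcp_rot: [0.578, -0.408, 0.408, -0.577]
wrist_force: [0.1, -0.3, -2.9]
finger_gap: 0.578
```

```bash
python3 - <<'E'
from e import *
go(.549,.0815,.165); c=snap("wrist","w5"); save(c,"pics/w5.png"); print(proj(c,[[.549,.0815,.153],[.549,.0815,.063],[.5587,.0977,.07],[.539,.0646,.07]]))
E
```

```text
t 7.53 tcp [0.4921 0.0603 0.1636] x az -70.4 yz [ 0.    -1.    -0.001] q [ 0.05 -0.19  1.57 -0.    1.77  1.28] F [ 0.1 -0.3 -2.9] gap 0.0507
tool shift [-0.0009 -0.0015  0.0608]
[[316.92141181 154.91679885]
 [317.36878076 145.37675278]
 [300.15872425 124.59150778]
 [334.79939813 167.32115728]]
```

View pics/w5.png

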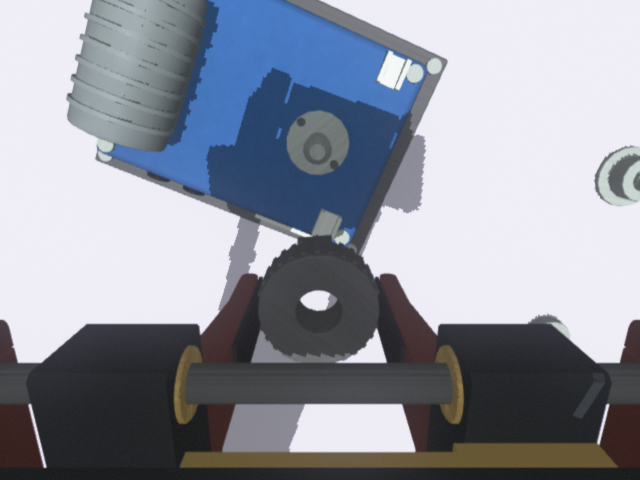

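The wrist view shows the flange at about (318,142), post tip (317,152), pins (301,122) and (334,164). The roller is held level at (318,300). I now measure pins, axis, held roller centre and lug angle in this one view.

```bash
python3 - <<'E'
from e import *
c=load("w5.npz"); g=cv2.cvtColor(c["pixels"],cv2.COLOR_RGB2GRAY).astype(float); px=c["pixels"].astype(int)
# flange: not blue
m=((px[...,2]-px[...,0])<25)[100:190,275:365].astype(np.uint8); k=cv2.connectedComponents(m)[1]; q=(k==k[142-100,300-275]).astype(np.uint8)
h=cv2.convexHull(max(cv2.findContours(q,0,1)[0],key=cv2.contourArea))[:,0]+[275,100]; F=circ(ray(c,h,.063)); print("flange",np.round(F,4))
# pins: dark centroid
P=[]
for u,v in((301,122),(334,164)):
    s=g[v-6:v+7,u-6:u+7]; w=np.clip(np.median(s)-12-s,0,None); vv,uu=np.indices(s.shape); p=[u-6+(w*uu).sum()/w.sum(),v-6+(w*vv).sum()/w.sum()]; P.append(ray(c,p,.069)[0]); print(np.round(p,1),P[-1].round(4))
d=P[0]-P[1]; print("mid",((P[0]+P[1])/2).round(4),"len",np.hypot(*d[:2]).round(4),"ang",np.degrees(np.arctan2(d[1],d[0])).round(1))
# tip disc: bright spot inside post
s=g[138:170,302:332]; print(s[14,:].astype(int)); print(s[:,15].astype(int))
W=cloud(c); r=W[100:190,275:365]; t=(r[...,2]>.146)&(r[...,2]<.158); print("tip",t.sum(),r[t].mean(0).round(4))
# held roller top
o,T=st(); z=W[250:365,255:385]; zz=np.nanmedian(z[40:100,10:40,2]); print("top z",zz); m=abs(z[...,2]-zz)<.002; q=z[m]; h=cv2.convexHull(q[:,:2].astype(np.float32))[:,0]; C=circ(h); print("roller",np.round(C,4),"in tool",(T.T@np.array([C[0]-o["eef_pos"][0],C[1]-o["eef_pos"][1],0])).round(4))
h=cv2.connectedComponents((g[270:330,295:345]>110).astype(np.uint8))[1]; 
E
```

```text
flange [0.5506 0.0821 0.0226]
[299.7 120.7] [0.5611 0.0989 0.069 ]
[335.4 166.1] [0.5399 0.0644 0.069 ]
mid [0.5505 0.0817 0.069 ] len 0.0405 ang 58.4
[111  96  87  84  85  87  90 100 115 116 116 113 114 116 116 119 118 118
 118 118 117 114 112  97  87  87  86  87  87  97]
[ 95  94  96  98  98 102 111 118 118 119 118 120 117 118 119 117 118 119
 118 117 118 111  95  82  82  81  96 111 117 115 116 118]
tip 399 [0.5512 0.0822 0.1517]
t 7.58 tcp [0.4921 0.0601 0.1637] x az -70.5 yz [ 0.    -1.    -0.001] q [ 0.05 -0.19  1.57 -0.    1.77  1.28] F [-0.8 -0.1 -3. ] gap 0.0507
top z 0.2047213990668667
roller [0.4925 0.0603 0.0269] in tool [-0.0001 -0.      0.0005]
```

Emit:
step_arm --series '[-0.0011, 0, 0.02, 0, 0, 0, 0, 0, 0.022, 0, 0, 0, 0, 0, 0.02, 0, 0, 0, 0, 0, 0, 0, 5, 0, 0, 0, 0, 0, 5, 0, 0, 0, 0, 0, 0, 0, 0, 0, 0, 0, 0, 0, 0, 0, 0, 0, 0, 0]'

```text
clock: 8.25
eef_pos: [0.5502, 0.0824, 0.1641]
tcp_rot: [-0.541, 0.456, -0.456, 0.541]
wrist_force: [-0.3, 0.9, -3.1]
finger_gap: 0.576
```

```bash
python3 - <<'E'
from e import *
go(.5502,.0819,.063)
E
```

```text
t 8.25 tcp [0.5502 0.0824 0.1641] x az -80.3 yz [ 0. -1.  0.] q [ 0.09 -0.03  1.42 -0.    1.76  1.49] F [-0.3  0.9 -3.1] gap 0.0506
tool shift [ 5.000e-04  1.011e-01 -1.000e-04]
```

Aligned within 0.5 mm. Lowering around the post, with force checks.

Emit:
step_arm --series '[0.0005, 0.008, 0, 0, 0, 0, 0, 0.008, 0, 0, 0, 0, 0, 0.008, 0, 0, 0, 0, 0, 0.008, 0, 0, 0, 0, 0, 0.008, 0, 0, 0, 0, 0, 0.008, 0, 0, 0, 0, 0, 0, 0, 0, 0, 0]'

```text
clock: 8.83
eef_pos: [0.5493, 0.0826, 0.1133]
tcp_rot: [0.541, -0.457, 0.455, -0.539]
wrist_force: [0.4, -0.2, -3.2]
finger_gap: 0.578
```

Emit:
step_arm --series '[0, 0.008, 0, 0, 0, 0, 0, 0.008, 0, 0, 0, 0, 0, 0.008, 0, 0, 0, 0, 0, 0.008, 0, 0, 0, 0, 0, 0.008, 0, 0, 0, 0, 0, 0, 0, 0, 0, 0, 0, 0, 0, 0, 0, 0]'

```text
clock: 9.42
eef_pos: [0.5498, 0.0826, 0.0752]
tcp_rot: [0.541, -0.457, 0.456, -0.54]
wrist_force: [-0.5, -0.6, -2.7]
finger_gap: 0.577
```

```bash
python3 - <<'E'
from e import *
go(.5502,.0819,.052)
E
```

```text
t 9.42 tcp [0.5498 0.0826 0.0752] x az -80.4 yz [-0.    -1.    -0.001] q [ 0.09 -0.02  1.56 -0.    1.6   1.49] F [-0.5 -0.6 -2.7] gap 0.0507
tool shift [0.0007 0.0232 0.0003]
```

Emit:
step_arm --series '[0.0007, 0.006, 0.0003, 0, 0, 0, 0, 0.005, 0, 0, 0, 0, 0, 0.004, 0, 0, 0, 0, 0, 0.003, 0, 0, 0, 0, 0, 0.001, 0, 0, 0, 0, 0, 0, 0, 0, 0, 0, 0, 0, 0, 0, 0, 0]'

```text
clock: 10.0
eef_pos: [0.5507, 0.082, 0.0571]
tcp_rot: [-0.54, 0.456, -0.456, 0.54]
wrist_force: [0.4, -0.3, -3.1]
finger_gap: 0.578
```

Emit:
step_arm --series '[0, 0.001, 0, 0, 0, 0, 0, 0.001, 0, 0, 0, 0, 0, 0.001, 0, 0, 0, 0, 0, 0, 0, 0, 0, 0, 0, 0, 0, 0, 0, 0]'

```text
clock: 10.42
eef_pos: [0.5506, 0.082, 0.0539]
tcp_rot: [0.54, -0.456, 0.456, -0.54]
wrist_force: [-0.1, 0.4, -2.6]
finger_gap: 0.579
```

```bash
python3 - <<'E'
from e import *
go(.5502,.0819,.052)
E
```

```text
t 10.42 tcp [0.5506 0.082  0.0539] x az -80.4 yz [-0. -1. -0.] q [ 0.09 -0.01  1.58 -0.    1.56  1.49] F [-0.1  0.4 -2.6] gap 0.0508
tool shift [ 0.0001  0.0019 -0.0004]
```

Free of contact at 0.065, already below the pin tops. I continue down to contact.

Emit:
step_arm --series '[0, 0.001, 0, 0, 0, 0, 0, 0.0005, 0, 0, 0, 0, 0, 0, 0, 0, 0, 0, 0, 0, 0, 0, 0, 0]'

```text
clock: 10.75
eef_pos: [0.5507, 0.082, 0.0526]
tcp_rot: [-0.54, 0.456, -0.456, 0.54]
wrist_force: [-0.6, 0.0, -1.5]
finger_gap: 0.579
```

Emit:
step_arm --series '[0, 0.0005, 0, 0, 0, 0, 0, 0.0005, 0, 0, 0, 0, 0, 0, 0, 0, 0, 0, 0, 0, 0, 0, 0, 0]'

```text
clock: 11.08
eef_pos: [0.5507, 0.082, 0.0525]
tcp_rot: [-0.54, 0.456, -0.456, 0.54]
wrist_force: [-4.2, -0.1, 5.6]
finger_gap: 0.581
```

Emit:
step_arm --series '[0, 0.0005, 0, 0, 0, 0, 0, 0.0005, 0, 0, 0, 0, 0, 0, 0, 0, 0, 0, 0, 0, 0, 0, 0, 0]'

```text
clock: 11.42
eef_pos: [0.5508, 0.082, 0.0525]
tcp_rot: [-0.54, 0.456, -0.456, 0.541]
wrist_force: [-7.2, -0.3, 9.6]
finger_gap: 0.58
```

The roller is home: underside at about 63.5 mm, with firm contact. I release and rise, then check the height of its top.

Emit:
step_arm --series '[0, -0.0005, 0, 0, 0, 0, 0, 0, 0, 0, 0, 0, 0, 0, 0, 0, 0, 0, 0, 0, 0, 0, 0, 0, 0, 0, 0, 0, 0, 0]' --jaw 0.075

```text
clock: 11.83
eef_pos: [0.5506, 0.082, 0.0506]
tcp_rot: [0.54, -0.456, 0.456, -0.54]
wrist_force: [0.6, -0.4, -0.2]
finger_gap: 0.853
```

Emit:
step_arm --series '[0, -0.01, 0, 0, 0, 0, 0, -0.025, 0, 0, 0, 0, 0, -0.03, 0, 0, 0, 0, 0, -0.03, 0, 0, 0, 0, 0, -0.02, 0, 0, 0, 0, 0, 0, -0.02, 0, 0, 0, 0, 0, -0.02, 0, 0, 0, 0, 0, 0, 0, 0, 0, 0, 0, 0, 0, 0, 0]'

```text
clock: 12.58
eef_pos: [0.5112, 0.0753, 0.1671]
tcp_rot: [-0.54, 0.456, -0.457, 0.541]
wrist_force: [0.8, 0.4, -0.2]
finger_gap: 0.853
```

```bash
python3 - <<'E'
from e import *
o,T=st(); c=snap("wrist","w6"); W=cloud(c); d=np.hypot(W[...,0]-.5506,W[...,1]-.082)
m=(d<.025)&(d>.011)&(W[...,2]>.07)&(W[...,2]<.11); print(m.sum(),np.percentile(W[m][:,2],[5,25,50,75,95]).round(4))
m=(abs(W[...,2]-.0935)<.002)&(d<.035); h=cv2.convexHull(W[m][:,:2].astype(np.float32))[:,0]; print(np.round(circ(h),4))
m=(d<.012)&(W[...,2]>.147)&(W[...,2]<.158); print("tip",m.sum(),W[m].mean(0).round(4))
# shift to above spacer
d=np.array([.445,-.198,.165])-o["eef_pos"]; print((T.T@d).round(4), np.degrees(np.arctan2(-.198,.445)))
# spacer seen in older wrist view w2? use top image gray ring
E
```

```text
t 12.58 tcp [0.5112 0.0753 0.1671] x az -80.4 yz [ 0.    -1.     0.002] q [ 0.08 -0.14  1.51  0.    1.77  1.48] F [ 0.8  0.4 -0.2] gap 0.0749
3256 [0.0925 0.0932 0.0937 0.0942 0.0949]
[0.551  0.0823 0.0264]
tip 322 [0.5517 0.0822 0.1521]
[ 0.2584  0.0019 -0.1111] -23.986377144765054
```

Roller top 93.7 mm, centred on the axis, so it is seated. Next the spacer.

Emit:
step_arm --series '[0.0323, 0, -0.0139, 0, 0, 0, 0.0323, 0, -0.0139, 0, 0, 0, 0.0323, 0.019, -0.0139, 0, 0, 0, 0.0323, 0.019, -0.0139, 0, 0, 0, 0.0323, 0.019, -0.0139, 0, 0, 0, 0.0323, 0.019, -0.0139, 0, 0, 0, 0.0323, 0.019, -0.0139, 0, 0, 0, 0.0323, 0.019, -0.0139, 0, 0, 0, 0, 0, 0, 0, 0, 0, 0, 0, 0, 0, 0, 0, 0, 0, 0, 0, 0, 0]'

```text
clock: 13.55
eef_pos: [0.4454, -0.1979, 0.0523]
tcp_rot: [-0.54, 0.457, -0.456, 0.54]
wrist_force: [0.3, 0.3, -0.1]
finger_gap: 0.855
```

```bash
cat >> e.py <<'E'
def top(c,x,y,z,R,tol=.003):
    W=cloud(c); d=np.hypot(W[...,0]-x,W[...,1]-y); m=(abs(W[...,2]-z)<tol)&(d<R); h=cv2.convexHull(W[m][:,:2].astype(np.float32))[:,0]
    C=circ(h); print("top circle",np.round(C,4),"n",m.sum(),"z med",np.median(W[m][:,2]).round(4)); return C
E
python3 - <<'E'
from e import *
c=snap("wrist","w7"); C=top(c,.445,-.198,.0145,.035); C=top(c,C[0],C[1],.0145,.026); go(C[0],C[1],-.023)
E
```

```text
top circle [ 0.448  -0.1975  0.0196] n 2412 z med 0.0146
top circle [ 0.448  -0.1975  0.0196] n 2412 z med 0.0146
t 13.6 tcp [ 0.4459 -0.1975  0.0529] x az -80.3 yz [ 0.    -1.     0.001] q [-0.49 -0.2   1.76  0.    1.57  0.91] F [-0.2  0.1  0.7] gap 0.0752
tool shift [0.0003 0.0759 0.002 ]
```

Emit:
step_arm --series '[0.0003, 0.02, 0.002, 0, 0, 0, 0, 0.02, 0, 0, 0, 0, 0, 0.015, 0, 0, 0, 0, 0, 0.012, 0, 0, 0, 0, 0, 0.007, 0, 0, 0, 0, 0, 0, 0, 0, 0, 0, 0, 0, 0, 0, 0, 0, 0, 0, 0, 0, 0, 0]'

```text
clock: 14.27
eef_pos: [0.4478, -0.1982, -0.0206]
tcp_rot: [-0.54, 0.455, -0.457, 0.541]
wrist_force: [0.8, 0.1, 0.4]
finger_gap: 0.856
```

Emit:
step_arm --series '[0, 0, 0, 0, 0, 0, 0, 0, 0, 0, 0, 0, 0, 0, 0, 0, 0, 0, 0, 0, 0, 0, 0, 0, 0, 0, 0, 0, 0, 0, 0, 0, 0, 0, 0, 0, 0, 0, 0, 0, 0, 0]' --jaw 0.03 --force 25

```text
clock: 14.85
eef_pos: [0.4469, -0.1981, -0.0219]
tcp_rot: [0.54, -0.456, 0.456, -0.54]
wrist_force: [0.4, -0.6, -0.1]
finger_gap: 0.446
```

Emit:
step_arm --series '[0, -0.01, 0, 0, 0, 0, 0, -0.025, 0, 0, 0, 0, 0, -0.035, 0, 0, 0, 0, 0, -0.035, 0, 0, 0, 0, 0, -0.035, 0, 0, 0, 0, 0, -0.03, 0, 0, 0, 0]'

```text
clock: 15.35
eef_pos: [0.4469, -0.198, 0.1513]
tcp_rot: [-0.54, 0.456, -0.457, 0.54]
wrist_force: [0.6, -0.5, -0.6]
finger_gap: 0.446
```

Emit:
step_arm --series '[-0.0324, 0, 0.0186, 0, 0, 0, -0.0324, 0, 0.0186, 0, 0, 0, -0.0324, 0, 0.0186, 0, 0, 0, -0.0324, 0, 0.0186, 0, 0, 0, -0.0324, 0, 0.0186, 0, 0, 0, -0.0324, 0, 0.0186, 0, 0, 0, -0.0324, 0, 0.0186, 0, 0, 0, -0.0324, 0, 0.0186, 0, 0, 0, 0, 0, 0, 0, 0, 0, 0, 0, 0, 0, 0, 0, 0, 0, 0, 0, 0, 0]'

```text
clock: 16.27
eef_pos: [0.5499, 0.0822, 0.1482]
tcp_rot: [0.541, -0.456, 0.456, -0.54]
wrist_force: [1.0, 0.7, -0.9]
finger_gap: 0.446
```

```bash
python3 - <<'E'
from e import *
o,T=st(); c=snap("wrist","w8"); e=o["eef_pos"]; C=top(c,e[0],e[1],e[2]+.0219+.0145,.024); 
d=np.array([.5508-C[0],.0822-C[1],0]); print("shift",(T.T@d).round(4))
save(c,"pics/w8.png")
E
```

```text
t 16.27 tcp [0.5499 0.0822 0.1482] x az -80.3 yz [ 0.001 -1.    -0.001] q [ 0.09 -0.03  1.44 -0.    1.73  1.49] F [ 1.   0.7 -0.9] gap 0.0391
top circle [0.5511 0.0826 0.0207] n 4983 z med 0.1847
shift [ 0.0004  0.     -0.0003]
```

Emit:
step_arm --series '[0.0004, 0.008, -0.0003, 0, 0, 0, 0, 0.008, 0, 0, 0, 0, 0, 0.008, 0, 0, 0, 0, 0, 0.008, 0, 0, 0, 0, 0, 0.008, 0, 0, 0, 0, 0, 0.008, 0, 0, 0, 0, 0, 0.008, 0, 0, 0, 0, 0, 0.008, 0, 0, 0, 0, 0, 0, 0, 0, 0, 0, 0, 0, 0, 0, 0, 0]'

```text
clock: 17.15
eef_pos: [0.5496, 0.082, 0.0833]
tcp_rot: [0.541, -0.457, 0.456, -0.54]
wrist_force: [-0.1, -0.1, -0.5]
finger_gap: 0.448
```

Emit:
step_arm --series '[0, 0.004, 0, 0, 0, 0, 0, 0.003, 0, 0, 0, 0, 0, 0.002, 0, 0, 0, 0, 0, 0.001, 0, 0, 0, 0, 0, 0, 0, 0, 0, 0, 0, 0, 0, 0, 0, 0]'

```text
clock: 17.65
eef_pos: [0.55, 0.082, 0.0741]
tcp_rot: [-0.54, 0.456, -0.456, 0.54]
wrist_force: [-0.2, 0.2, -1.0]
finger_gap: 0.446
```

Emit:
step_arm --series '[0, 0.001, 0, 0, 0, 0, 0, 0.001, 0, 0, 0, 0, 0, 0.001, 0, 0, 0, 0, 0, 0, 0, 0, 0, 0, 0, 0, 0, 0, 0, 0]'

```text
clock: 18.07
eef_pos: [0.55, 0.082, 0.0711]
tcp_rot: [-0.54, 0.456, -0.456, 0.54]
wrist_force: [-0.2, -0.0, -0.7]
finger_gap: 0.446
```

Emit:
step_arm --series '[0, 0.0005, 0, 0, 0, 0, 0, 0.0005, 0, 0, 0, 0, 0, 0, 0, 0, 0, 0, 0, 0, 0, 0, 0, 0]'

```text
clock: 18.4
eef_pos: [0.5501, 0.082, 0.0711]
tcp_rot: [-0.54, 0.456, -0.456, 0.54]
wrist_force: [-2.0, 0.3, 5.8]
finger_gap: 0.444
```

Emit:
step_arm --series '[0, 0.0005, 0, 0, 0, 0, 0, 0.0005, 0, 0, 0, 0, 0, 0, 0, 0, 0, 0, 0, 0, 0, 0, 0, 0]'

```text
clock: 18.73
eef_pos: [0.5502, 0.082, 0.0711]
tcp_rot: [-0.54, 0.456, -0.457, 0.541]
wrist_force: [-4.0, -1.4, 9.5]
finger_gap: 0.449
```

Contact is at the expected height (underside 93 mm). Release, rise, check.

Emit:
step_arm --series '[0, -0.001, 0, 0, 0, 0, 0, 0, 0, 0, 0, 0, 0, 0, 0, 0, 0, 0, 0, 0, 0, 0, 0, 0, 0, 0, 0, 0, 0, 0]' --jaw 0.065

```text
clock: 19.15
eef_pos: [0.5498, 0.082, 0.0695]
tcp_rot: [0.54, -0.456, 0.456, -0.54]
wrist_force: [0.4, -0.2, 0.7]
finger_gap: 0.735
```

Emit:
step_arm --series '[0, -0.01, 0, 0, 0, 0, 0, -0.025, 0, 0, 0, 0, 0, -0.03, 0, 0, 0, 0, 0, -0.025, 0, 0, 0, 0, 0, -0.005, 0, 0, 0, 0, 0, 0, 0, 0, 0, 0, 0, 0, 0, 0, 0, 0]'

```text
clock: 19.73
eef_pos: [0.5499, 0.082, 0.1645]
tcp_rot: [0.54, -0.456, 0.456, -0.54]
wrist_force: [1.1, -0.0, 0.1]
finger_gap: 0.741
```

```bash
python3 - <<'E'
from e import *
o,T=st(); c=snap("wrist","w9"); C=top(c,.5508,.0822,.1075,.024); C=top(c,.5508,.0822,.0935,.03)
d=np.array([.6095,-.189,.052])-o["eef_pos"]; print((T.T@d).round(4))
E
```

```text
t 19.73 tcp [0.5499 0.082  0.1645] x az -80.4 yz [-0. -1. -0.] q [ 0.09 -0.03  1.41 -0.    1.76  1.49] F [ 1.1 -0.   0.1] gap 0.0651
top circle [0.5513 0.0824 0.0196] n 1727 z med 0.1076
top circle [0.5511 0.0822 0.0266] n 1395 z med 0.0935
[0.2771 0.1125 0.0135]
```

Spacer top reads 107.6 mm (expected 107), centred. Next the guide collar.

Emit:
step_arm --series '[0.0346, 0, 0.0017, 0, 0, 0, 0.0346, 0, 0.0017, 0, 0, 0, 0.0346, 0.0187, 0.0017, 0, 0, 0, 0.0346, 0.0187, 0.0017, 0, 0, 0, 0.0346, 0.0187, 0.0017, 0, 0, 0, 0.0346, 0.0187, 0.0017, 0, 0, 0, 0.0346, 0.0187, 0.0017, 0, 0, 0, 0.0346, 0.0187, 0.0017, 0, 0, 0, 0, 0, 0, 0, 0, 0, 0, 0, 0, 0, 0, 0, 0, 0, 0, 0, 0, 0]'

```text
clock: 20.7
eef_pos: [0.6089, -0.1879, 0.0514]
tcp_rot: [0.54, -0.457, 0.455, -0.54]
wrist_force: [0.3, -0.0, 0.2]
finger_gap: 0.74
```

```bash
python3 - <<'E'
from e import *
c=snap("wrist","w10"); C=top(c,.6095,-.189,.0245,.035); C=top(c,C[0],C[1],.0245,.023); go(C[0],C[1],-.017)
W=cloud(c); v,u=proj(c,[[C[0],C[1]+.015,.024]])[0][::-1].round().astype(int); print(c["pixels"][v,u])
E
```

```text
top circle [ 0.6137 -0.1896  0.0187] n 2319 z med 0.0245
top circle [ 0.6137 -0.1896  0.0187] n 2319 z med 0.0245
t 20.75 tcp [ 0.6096 -0.1875  0.0527] x az -80.3 yz [-0.001 -1.    -0.   ] q [-0.35  0.21  1.36  0.    1.58  1.05] F [0.1 0.2 0.6] gap 0.0651
tool shift [0.0028 0.0697 0.0038]
[113 120 118]
```

Emit:
step_arm --series '[0.0028, 0.01, 0.0038, 0, 0, 0, 0, 0.02, 0, 0, 0, 0, 0, 0.02, 0, 0, 0, 0, 0, 0.013, 0, 0, 0, 0, 0, 0.006, 0, 0, 0, 0, 0, 0, 0, 0, 0, 0, 0, 0, 0, 0, 0, 0, 0, 0, 0, 0, 0, 0]'

```text
clock: 21.42
eef_pos: [0.6149, -0.1908, -0.0146]
tcp_rot: [-0.54, 0.455, -0.457, 0.541]
wrist_force: [-0.2, 0.0, 0.7]
finger_gap: 0.74
```

Emit:
step_arm --series '[0, 0, 0, 0, 0, 0, 0, 0, 0, 0, 0, 0, 0, 0, 0, 0, 0, 0, 0, 0, 0, 0, 0, 0, 0, 0, 0, 0, 0, 0, 0, 0, 0, 0, 0, 0]' --jaw 0.028 --force 25

```text
clock: 21.92
eef_pos: [0.614, -0.1908, -0.0159]
tcp_rot: [-0.54, 0.456, -0.456, 0.54]
wrist_force: [-0.1, -0.1, 2.0]
finger_gap: 0.415
```

```bash
python3 - <<'E'
from e import *
go(.5508,.0822,.16)
E
```

```text
t 21.92 tcp [ 0.614  -0.1908 -0.0159] x az -80.4 yz [ 0. -1.  0.] q [-0.35  0.27  1.42  0.    1.46  1.05] F [-0.1 -0.1  2. ] gap 0.0365
tool shift [-0.2797 -0.1759 -0.0166]
```

Emit:
step_arm --series '[0, -0.01, 0, 0, 0, 0, 0, -0.025, 0, 0, 0, 0, 0, -0.035, 0, 0, 0, 0, 0, -0.035, 0, 0, 0, 0, 0, -0.035, 0, 0, 0, 0, 0, -0.036, 0, 0, 0, 0]'

```text
clock: 22.42
eef_pos: [0.6134, -0.1906, 0.1616]
tcp_rot: [0.54, -0.456, 0.456, -0.54]
wrist_force: [1.6, 0.3, -0.9]
finger_gap: 0.414
```

Emit:
step_arm --series '[-0.035, 0, -0.0021, 0, 0, 0, -0.035, 0, -0.0021, 0, 0, 0, -0.035, 0, -0.0021, 0, 0, 0, -0.035, 0, -0.0021, 0, 0, 0, -0.035, 0, -0.0021, 0, 0, 0, -0.035, 0, -0.0021, 0, 0, 0, -0.035, 0, -0.0021, 0, 0, 0, -0.035, 0, -0.0021, 0, 0, 0, 0, 0, 0, 0, 0, 0, 0, 0, 0, 0, 0, 0, 0, 0, 0, 0, 0, 0]'

```text
clock: 23.33
eef_pos: [0.5505, 0.0822, 0.1601]
tcp_rot: [0.54, -0.456, 0.456, -0.54]
wrist_force: [0.2, 0.1, -1.0]
finger_gap: 0.408
```

```bash
python3 - <<'E'
from e import *
o,T=st(); c=snap("wrist","w11"); e=o["eef_pos"]; C=top(c,e[0],e[1],e[2]+.0159+.0245,.024); 
d=np.array([.5508-C[0],.0822-C[1],0]); print("shift",(T.T@d).round(4)); go(.5508,.0822,.107-.0159)
E
```

```text
t 23.33 tcp [0.5505 0.0822 0.1601] x az -80.3 yz [ 0.001 -1.     0.   ] q [ 0.09 -0.03  1.42 -0.    1.75  1.49] F [ 0.2  0.1 -1. ] gap 0.0358
top circle [0.5517 0.082  0.0205] n 4545 z med 0.2006
shift [-0.0004 -0.     -0.0008]
t 23.38 tcp [0.5506 0.0816 0.16  ] x az -80.4 yz [ 0.001 -1.    -0.   ] q [ 0.09 -0.03  1.42 -0.    1.75  1.49] F [-0.3 -0.6 -1.6] gap 0.0363
tool shift [-0.0006  0.0689  0.0003]
```

Emit:
step_arm --series '[-0.0004, 0.008, -0.0005, 0, 0, 0, 0, 0.008, 0, 0, 0, 0, 0, 0.008, 0, 0, 0, 0, 0, 0.008, 0, 0, 0, 0, 0, 0.008, 0, 0, 0, 0, 0, 0.008, 0, 0, 0, 0, 0, 0.008, 0, 0, 0, 0, 0, 0, 0, 0, 0, 0, 0, 0, 0, 0, 0, 0]'

```text
clock: 24.13
eef_pos: [0.5498, 0.0826, 0.1031]
tcp_rot: [0.54, -0.456, 0.456, -0.54]
wrist_force: [1.2, -0.2, -2.1]
finger_gap: 0.417
```

Emit:
step_arm --series '[0, 0.004, 0, 0, 0, 0, 0, 0.003, 0, 0, 0, 0, 0, 0.002, 0, 0, 0, 0, 0, 0.001, 0, 0, 0, 0, 0, 0, 0, 0, 0, 0, 0, 0, 0, 0, 0, 0]'

```text
clock: 24.63
eef_pos: [0.55, 0.0827, 0.0938]
tcp_rot: [0.54, -0.456, 0.456, -0.54]
wrist_force: [1.7, -1.5, -2.6]
finger_gap: 0.41
```

Emit:
step_arm --series '[0, 0.001, 0, 0, 0, 0, 0, 0.0005, 0, 0, 0, 0, 0, 0.0005, 0, 0, 0, 0, 0, 0, 0, 0, 0, 0, 0, 0, 0, 0, 0, 0]'

```text
clock: 25.05
eef_pos: [0.55, 0.0828, 0.0919]
tcp_rot: [-0.54, 0.456, -0.456, 0.54]
wrist_force: [2.6, -0.9, -0.6]
finger_gap: 0.412
```

Emit:
step_arm --series '[0, 0.0005, 0, 0, 0, 0, 0, 0.0005, 0, 0, 0, 0, 0, 0, 0, 0, 0, 0, 0, 0, 0, 0, 0, 0]'

```text
clock: 25.38
eef_pos: [0.55, 0.0828, 0.0911]
tcp_rot: [-0.54, 0.456, -0.456, 0.54]
wrist_force: [1.2, -1.0, 0.6]
finger_gap: 0.414
```

Emit:
step_arm --series '[0, 0.0005, 0, 0, 0, 0, 0, 0.0005, 0, 0, 0, 0, 0, 0, 0, 0, 0, 0, 0, 0, 0, 0, 0, 0]'

```text
clock: 25.72
eef_pos: [0.5501, 0.0828, 0.0911]
tcp_rot: [-0.54, 0.456, -0.456, 0.541]
wrist_force: [-2.2, -1.4, 5.6]
finger_gap: 0.411
```

Contact at exactly the expected height. I release, rise clear, back off along −z and inspect.

Emit:
step_arm --series '[0, -0.0005, 0, 0, 0, 0, 0, 0, 0, 0, 0, 0, 0, 0, 0, 0, 0, 0, 0, 0, 0, 0, 0, 0, 0, 0, 0, 0, 0, 0]' --jaw 0.065

```text
clock: 26.13
eef_pos: [0.5497, 0.0829, 0.0899]
tcp_rot: [0.54, -0.456, 0.456, -0.54]
wrist_force: [-0.4, 0.1, -0.7]
finger_gap: 0.728
```

Emit:
step_arm --series '[0, -0.01, 0, 0, 0, 0, 0, -0.025, 0, 0, 0, 0, 0, -0.03, 0, 0, 0, 0, 0, -0.02, 0, 0, 0, 0, 0, -0.005, -0.02, 0, 0, 0, 0, 0, -0.03, 0, 0, 0, 0, 0, -0.03, 0, 0, 0, 0, 0, 0, 0, 0, 0, 0, 0, 0, 0, 0, 0, 0, 0, 0, 0, 0, 0]'

```text
clock: 26.97
eef_pos: [0.4717, 0.0695, 0.1811]
tcp_rot: [-0.54, 0.456, -0.457, 0.541]
wrist_force: [-0.9, -0.2, 0.3]
finger_gap: 0.739
```

```bash
python3 - <<'E'
from e import *
st(); c=snap("wrist","w12"); C=top(c,.5508,.0822,.1315,.024); top(c,.5508,.0822,.1135,.03); s=snap("side","s4"); t=snap("top","t4")
p=proj(s,[[.5508,.0822,.1]])[0].round().astype(int)
a=cv2.resize(s["pixels"][p[1]-40:p[1]+40,p[0]-40:p[0]+40],(400,400),interpolation=cv2.INTER_CUBIC)
p=proj(c,[[.5508,.0822,.11]])[0].round().astype(int); v=max(p[1],60)
b=cv2.resize(c["pixels"][v-60:v+60,p[0]-60:p[0]+60],(400,400)); cv2.imwrite("pics/end.png",np.hstack([a,b])[:,:,::-1])
t0=load("top0.npz")["pixels"].astype(int); d=abs(t["pixels"].astype(int)-t0).sum(2)
print("jar diff",(d[260:300,120:165]>60).sum(),"screwdriver diff",(d[335:362,400:460]>60).sum(),"red",(d[135:160,380:406]>60).sum(),"blue",(d[244:272,497:526]>60).sum())
E
```

```text
t 26.97 tcp [0.4717 0.0695 0.1811] x az -80.4 yz [ 0.    -1.     0.002] q [ 0.07 -0.25  1.58  0.    1.81  1.48] F [-0.9 -0.2  0.3] gap 0.0649
top circle [0.5497 0.0829 0.0187] n 2442 z med 0.1316
top circle [0.5497 0.0828 0.0267] n 2494 z med 0.1136
jar diff 0 screwdriver diff 162 red 0 blue 0
```

View pics/end.png

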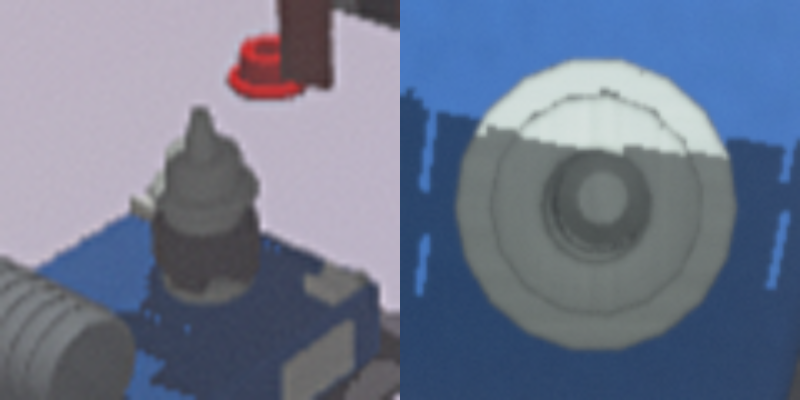

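The side crop shows the stack, roller down on the flange, spacer, then collar. In the wrist crop the post is inside the bore. The heights agree (131.6 against 131). The screwdriver patch differs, so I check whether that is only the arm's shadow, and hand in if it has not moved.

```bash
python3 - <<'E'
from e import *
r=[]
for f in("top0","t4"):
    g=cv2.cvtColor(load(f+".npz")["pixels"],cv2.COLOR_RGB2GRAY)[335:365,398:455]; m=g<60; v,u=np.nonzero(m); r.append((m.sum(),u.mean(),v.mean(),u.min(),u.max())); print(f,np.round(r[-1],2))
print(arm.finish_job() if abs(r[0][1]-r[1][1])<.8 and abs(r[0][2]-r[1][2])<.8 else "not handed in")
E
```

```text
top0 [524.    28.88  15.31   7.    52.  ]
t4 [529.    28.94  15.31   7.    56.  ]
the job is handed in; nothing more can be done
None
```

The roller, spacer and guide collar are back on the spindle in that order, each lowered until it touched the one below. The job was handed in at about 27 s of the 72 s allowed.

**First grasp missed:** my first try at the roller closed above it without touching it. The wrist camera showed the real finger ends about 26 mm behind the reported TCP. I allowed for that offset from then on, and every later grasp held.

**Roller angle:** the drive pins measured about 58° and the roller's notches 68.5°, so I turned the roller by −10°. It went past the pin tops without resistance and touched the flange at an underside height of about 63.5 mm.

**Heights after placing:** the tops measured within 1 mm of where they should be.

| Ring | Measured top (mm) | Expected (mm) |
|---|---|---|
| Roller | 93.7 | 93 |
| Spacer | 107.6 | 107 |
| Guide collar | 131.6 | 131 |

**Fit on the post:** the guide collar's centre came out about 1 mm from the estimated axis, which is within the bore's play. There was a light sideways force of about 3 N while lowering it. The highest wrist force I read was about 12 N, pressing the roller home.

**Other objects:** the jar and both look-alikes showed no change in the top camera. A first image comparison flagged the screwdriver area, but its outline had the same centre as at the start, so I took that as the arm's shadow. The gripper was clear of the stack when I handed in.

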